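# Fetch the crucible from behind the bottles

### The arm

A 7-joint arm with a two-finger parallel gripper is mounted at the origin on the work surface. World frame = base frame: x ahead of the robot, y to its left, z up, the work surface at z = 0. Lengths are in m, angles in rad, forces in N, time in s.
With the tool pointing down it reaches from about 0.35 to 0.9 m from the base axis. Payload 19.9 kg.
Tool frame: the origin (TCP) lies between the finger pads; the fingertips stand 19 mm ahead of it and the grasp point (between the pads) is the TCP; z points along the fingers, y is the line along which they close (so a half turn about z gives the same grasp; the last joint's range is limited). The gripper opens to 94 mm and grips with 3 to 60 N. Pads are 16 mm wide; open, the fingers measure 119 mm over their backs; the gripper's body (75 mm by 177 mm) begins 78 mm behind the grasp point.
Start: joints at [-1.185, 0.417, -0.01, 1.614, 0.005, 1.111, -0.053], TCP at [0.259, 0.569, 0.224] pointing down, gripper open.
Joint ranges: [-2.81, 2.81], [-0.39, 2.02], [-1.27, 1.25], [0.06, 2.57], [-1.19, 4.33], [0.19, 2], [-2.82, 2.82]. Speed limits (rad/s): [1.89, 1.89, 2.39, 2.39, 3.01, 3.01, 3.01].

### API

Orientations are given as a 3x3 rotation matrix whose columns are the frame's x, y, z axes.
In Python, from rig import robot gives the robot as it stands. Calls block until the motion is done:
- robot.move_ptp(position, orientation): joint-space move of the TCP to a pose.
- robot.move_linear(position, velocity=0.15, frame=None, threshold=None): straight line of the TCP; frame=None keeps the orientation; velocity is the mean speed in m/s. With threshold (N) it stops when the force on the tool has changed by that much, and returns True; else False.
- robot.goto_joints(angles): joint-space move.
- robot.gripper_to(opening): finger opening in m; the grip force is fixed at half the most; returns when the fingers have stopped.
- robot.pause(seconds).
- robot.ik(position, orientation): joint angles nearest the present ones, or None.
- robot.get_state(): the state.
- robot.grab_frame(name): name is "scene" or "side" or "wrist"; returns the picture (384x512x3 uint8, red, green, blue); there is no depth.
- robot.camera_info(name): a dict with "fx", "fy", "cx", "cy" (pixels), "rvec" (rotation vector, rad) and "tvec" (3), from world to camera coordinates, as OpenCV has them. Camera axes: x right, y down, z forward; pixel columns grow to the right and rows downward; lengths in m; the calibration is good to about 2 mm. A picture is of the moment at which its call begins: read the wrist's pose just before it. camera_info takes no time and is no camera call; for the wrist camera it gives the pose at the moment of the call.
A pose or a line that the arm cannot do raises robot.PlanningError and nothing moves.
- robot.sign_off(): hands the job in; it is judged then, once.
The state is a dict: "time": time; "qpos": joint angles; "joint_vel": joint speeds; "effort": joint torques, N m; "ee_pos": TCP position; "tool_rot": TCP orientation; "force": force on the tool from outside, world axes, zero at the start; "moment": the same for the moment, N m; "opening": finger opening in m; "grasp_force": force on a finger pad.
Only numpy, scipy, OpenCV 4.12 (cv2) and the standard library are available. Lean on these libraries where they do the work, as an engineer would, in place of code of your own. Each camera call takes 0.05 s, during which the arm holds its last target. There are 200 camera calls.

### The job

Three tall containers (a jar, a bottle and a square can) stand in the wooden tray in the way of the small crucible behind them. Stand all three of them on the white tile, then take the crucible out and set it gently upright on the middle of the turntable, and only after that put each container back upright exactly where it stood before. Leave the brass tin and the glass dish where they are, and knock nothing over.

Things in the scene. Friction and masses are not known exactly. Their poses are not given: they have to be found in the camera images.
- caddy: Fixed low wooden tray, 170 (x) by 246 (y) mm, floor top 10 mm above the table; side and back (+x) rails 30 mm, front lip 16 mm above the table. Origin: centre of the underside; x away from the robot. The containers stand in a row along y at x = -36 mm, about 72 mm apart, in any order; the crucible right behind them at x = 23 mm, y within 55 mm of the middle
- tile: Fixed white ceramic slab lying flat on the table left or right of the tray, 200 (its x) by 230 (its y) mm, 8 mm thick: the side area. Origin: centre of the underside. The brass tin stands on its far half, 58 to 64 mm from its centre line (+x of the tile) and up to 75 mm to either side in y; the near half is free
- turntable: Fixed round soldering turntable (steel foot and plate, reddish firebrick disc of 110 mm diameter on top), on the other side of the tray from the tile. Its flat top is 45 mm above the table. Origin: centre of the underside, on the table
- crucible: Loose small off-white ceramic crucible: open round cup, 48 mm diameter in its upper part, 38 mm at the foot, 55 mm high, wall 5 mm, 0.15 kg. The only open cup in the tray. Origin: centre of the underside, z up
- jar: Loose round white plastic jar with screw lid, 60 mm diameter up to 108 mm, lid 57 mm diameter, 132 mm high in all, about 0.35 kg. Origin: centre of the underside, z up
- bottle: Loose round amber glass bottle, 50 mm diameter up to 112 mm, then a narrow neck with black cap, 144 mm high in all, about 0.3 kg. Origin: centre of the underside, z up
- can: Loose square bare-metal can, 50 by 50 mm, flat top at 122 mm, small black cap off-centre on it up to 136 mm, about 0.35 kg. Stands nearly square to the tray. Origin: centre of the underside, z up; x and y square to its sides
- tin: Bystander: closed round brass tin, 60 mm diameter, 26 mm high, loose on the white tile; not to be moved. Origin: centre of the underside
- dish: Bystander: shallow round glass dish, 90 mm diameter, 20 mm high, loose on the table in front of the tray; not to be moved. Origin: centre of the underside
There are look-alikes about, which are no part of the job. Leave any pink or purple look-alike of the jar alone.

How it is judged:
By the outcome, as a careful person would: the job done as asked, in the order asked, and still so for the second after the job is handed in, with the robot touching nothing.
It also fails if it takes over 134 s, if anything falls off the work surface, if the arm or the gripper's body presses on something with over 40 N, if the wrist force passes 120 N, or if a joint passes its speed limit or range.

## Working session

There is one attempt and no reset: what is moved stays moved. The work goes in short steps, each a Python script; the robot and the scene stay as the last script left them, time stands still between calls to the robot, and variables do not carry over. Pictures are saved under pics/ and viewed, at most 14 in all, crops included, and the job is handed in when it is done.

```bash
ls; mkdir -p pics
python3 - <<'E'
from rig import robot
import cv2,numpy as np
for n in ("scene","side","wrist"):
    i=robot.camera_info(n); print(n,{k:np.round(v,4).tolist() for k,v in i.items()})
    R=cv2.Rodrigues(np.array(i['rvec'],float))[0]; print(-R.T@np.array(i['tvec']))
    cv2.imwrite(f"pics/{n}0.png",robot.grab_frame(n)[:,:,::-1])
a=cv2.imread("pics/scene0.png");b=cv2.imread("pics/side0.png")
cv2.imwrite("pics/scene0b.png",cv2.resize(a,(800,600),interpolation=cv2.INTER_CUBIC))
cv2.imwrite("pics/side0b.png",cv2.resize(b,(800,600),interpolation=cv2.INTER_CUBIC))
print(robot.get_state())
E
```

```text
pics
scene {'fx': 348.0195, 'fy': 348.0195, 'cx': 253.271, 'cy': 191.7938, 'rvec': [0.8642, 2.4704, -1.1734], 'tvec': [0.4565, -0.1858, 1.0719]}
[0.94097421 0.46283878 0.54062642]
side {'fx': 402.5319, 'fy': 402.5319, 'cx': 254.8176, 'cy': 193.3268, 'rvec': [2.2703, -0.1409, 0.0886], 'tvec': [-0.5828, 0.0745, 0.8784]}
[ 0.48541521 -0.69206282  0.6341623 ]
wrist {'fx': 300.0406, 'fy': 300.0406, 'cx': 254.4944, 'cy': 193.7642, 'rvec': [-2.4329, -1.5656, -0.2241], 'tvec': [-0.623, -0.029, 0.3921]}
[0.18324328 0.60129819 0.3841158 ]
{'time': 0.15, 'qpos': array([-1.18548999,  0.41783477, -0.01029112,  1.61398523,  0.00470081,
        1.11066299, -0.05300591]), 'joint_vel': array([-2.77263443e-04, -1.26869828e-03,  4.04282425e-04, -4.32455784e-03,
        3.37926900e-05, -1.50038876e-03, -6.40811358e-04]), 'effort': array([ 9.02414686e-04, -8.51524043e+01,  6.39430135e-01, -4.26137030e+01,
       -4.86916280e-02,  1.71046023e-02,  1.41839059e-04]), 'ee_pos': array([0.25864216, 0.56871134, 0.22399163]), 'tool_rot': array([[-9.10288761e-01,  4.13973780e-01, -2.84542351e-04],
       [ 4.13973871e-01,  9.10288396e-01, -8.19013823e-04],
       [-8.00346478e-05, -8.63332176e-04, -9.99999624e-01]]), 'force': array([0.17501523, 0.44576354, 0.56643886]), 'moment': array([-0.01752612,  0.01802539,  0.0324128 ]), 'grasp_force': 0.0, 'opening': 0.09391603359198993}
```

View pics/scene0b.png

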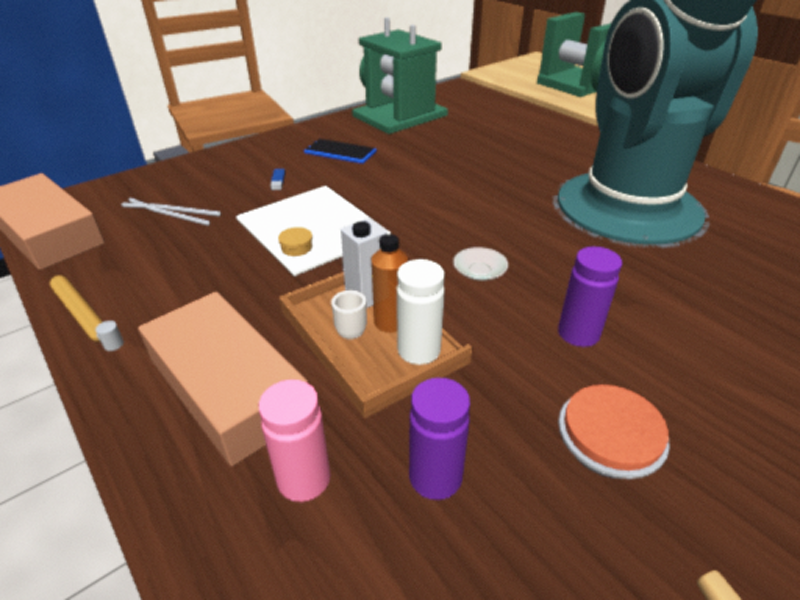

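View pics/side0b.png

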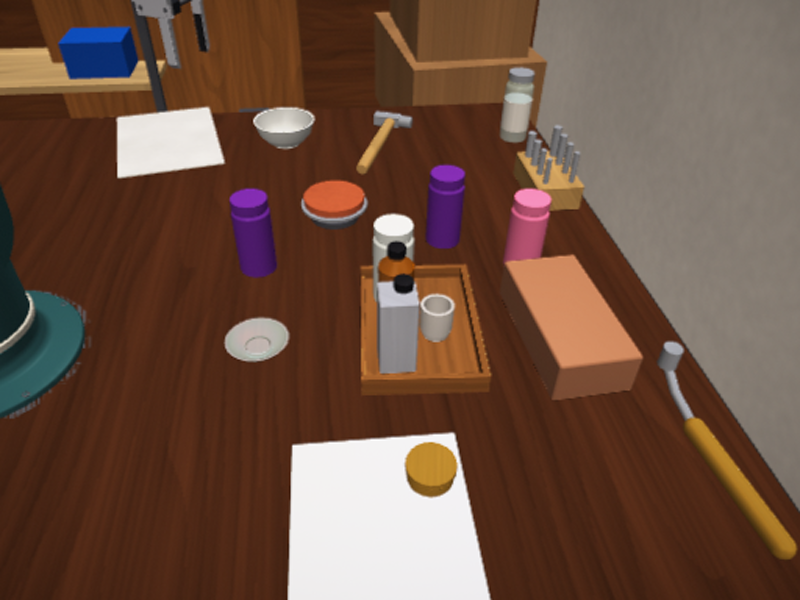

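Scene (800×600 views): the open cup in the tray at (349,313) is the crucible. The bowl in the side view at (284,125) is outside the tray, so it isn't. The white jar is at (419,312). The pink (293,440) and purple (583,297), (437,440) ones are look-alikes to avoid. The bottle is at (389,285), the can at (360,265), the tin at (296,241), the dish at (481,263) and the turntable disc at (615,427). Next come enlarged crops and the first coarse positions.

```bash
cat > h.py <<'E'
import cv2,numpy as np
from rig import robot
def cam(i):
    R=cv2.Rodrigues(np.array(i['rvec'],float))[0]; return R,np.array(i['tvec'],float)
def ray(i,u,v,z):
    R,t=cam(i); d=R.T@np.array([(u-i['cx'])/i['fx'],(v-i['cy'])/i['fy'],1]); c=-R.T@t
    return c+d*(z-c[2])/d[2]
def proj(i,P):
    R,t=cam(i); q=np.atleast_2d(P)@R.T+t
    return np.c_[q[:,0]/q[:,2]*i['fx']+i['cx'],q[:,1]/q[:,2]*i['fy']+i['cy']]
def down(yaw):  # tool y axis (closing) at angle yaw from world x
    y=np.array([np.cos(yaw),np.sin(yaw),0]);z=np.array([0,0,-1.]);return np.c_[np.cross(y,z),y,z]
E
python3 - <<'E'
from h import *
s=robot.camera_info("scene");d=robot.camera_info("side");k=1.5625
P=lambda i,n,u,v,z:print(n,np.round(ray(i,u/k,v/k,z),3))
for n,u,v,z in [("tray front-left",470,349,.016),("tray fl bottom? ",369,404,.03),("cru rim",349,299,.065),("jar top",420,272,.142),("bottle top",389,243,.154),("cancap",361,229,.146),("disc",616,425,.045),("tile farR",327,188,.008),("tile l",237,217,.008),("tile b",296,270,.008),("tin",296,235,.026),("dish",481,262,.01),("purple1",598,257,.132),("purple2",440,390,.132)]: P(s,n,u,v,z)
print("side")
for n,u,v,z in [("tileNL",292,445,.008),("tileFL",455,433,.008),("tin",431,458,.026),("trayFR",362,388,.016),("trayBR",489,388,.03),("trayBL",466,267,.03),("trayFL",362,268,.03),("can cap",404,282,.146),("bottle",397,249,.154),("jar",393,225,.142),("cru",437,303,.065),("disc",334,198,.045),("brick",510,262,.05)]: P(d,n,u,v,z)
R,t=cam(robot.camera_info("wrist"));st=robot.get_state();T=st['tool_rot']
print("cam in tool",np.round(T.T@(-R.T@t-st['ee_pos']),4),"axes\n",np.round(T.T@R.T,3))
a=cv2.imread("pics/scene0.png")[115:265,150:310];b=cv2.imread("pics/side0.png")[130:280,180:330]
cv2.imwrite("pics/c1.png",cv2.resize(a,None,fx=4,fy=4,interpolation=cv2.INTER_CUBIC))
cv2.imwrite("pics/c2.png",cv2.resize(b,None,fx=4,fy=4,interpolation=cv2.INTER_CUBIC))
E
```

```text
tray front-left [0.535 0.105 0.016]
tray fl bottom?  [0.706 0.106 0.03 ]
cru rim [ 0.634 -0.037  0.065]
jar top [0.586 0.056 0.142]
bottle top [ 0.587 -0.005  0.154]
cancap [ 0.589 -0.066  0.146]
disc [0.516 0.314 0.045]
tile farR [ 0.428 -0.424  0.008]
tile l [ 0.624 -0.435  0.008]
tile b [ 0.623 -0.215  0.008]
tin [ 0.581 -0.282  0.026]
dish [ 0.371 -0.036  0.01 ]
purple1 [0.376 0.167 0.132]
purple2 [0.688 0.207 0.132]
side
tileNL [ 0.43  -0.211  0.008]
tileFL [ 0.63  -0.217  0.008]
tin [ 0.591 -0.263  0.026]
trayFR [ 0.522 -0.137  0.016]
trayBR [ 0.683 -0.168  0.03 ]
trayBL [0.708 0.088 0.03 ]
trayFL [0.543 0.104 0.03 ]
can cap [ 0.582 -0.084  0.146]
bottle [ 0.581 -0.024  0.154]
jar [0.585 0.052 0.142]
cru [ 0.637 -0.035  0.065]
disc [0.51  0.296 0.045]
brick [0.772 0.067 0.05 ]
cam in tool [ 0.0821 -0.0017 -0.1602] axes
 [[-0.    -0.96  -0.281]
 [ 1.    -0.001  0.   ]
 [-0.001 -0.281  0.96 ]]
```

View pics/c1.png

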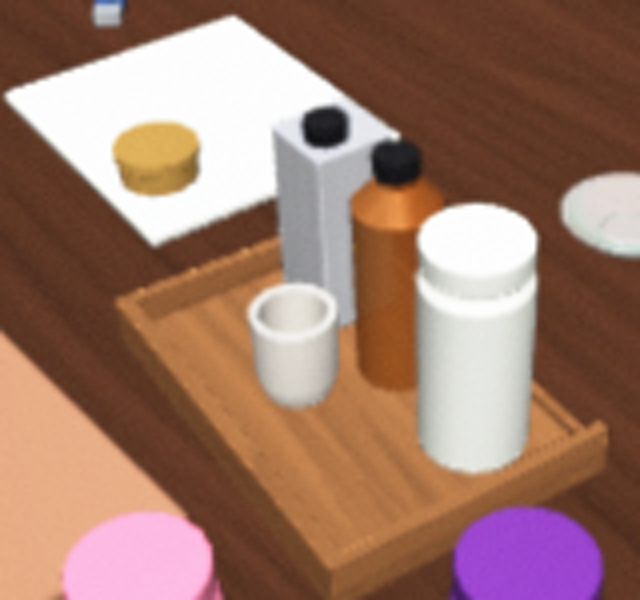

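View pics/c2.png

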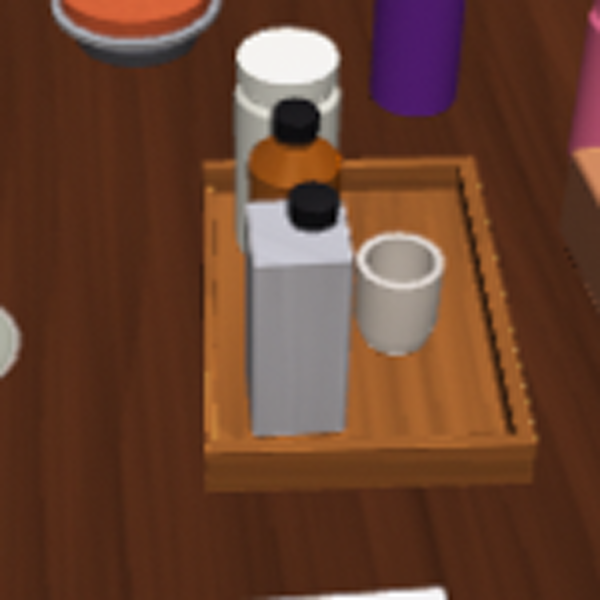

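The crops confirm the choice. The open cup is at crop 1 (292,345) and crop 2 (398,290), with jar, bottle and can in one row in front of it. Next I take wrist-camera views from above.

Run:
```python
from h import *
import pickle
def go(p,yaw):
    for y in (yaw,yaw+np.pi,yaw-np.pi):
        q=robot.ik(p,down(y)); print(p,round(y,2),None if q is None else np.round(q,2))
for p in [(.585,-.02,.34),(.585,.055,.1),(.475,-.394,.1),(.475,-.25,.1),(.52,.31,.1)]: go(p,0)
go((.64,-.04,.1),np.pi/2);go((.52,.31,.1),np.pi/2)
out={}
for n,p,yaw in [("W1",(.52,.30,.34),0),("W2",(.585,.055,.34),0),("W3",(.585,-.10,.34),0)]:
    robot.move_ptp(p,down(yaw)); robot.pause(.3)
    i=robot.camera_info("wrist"); f=robot.grab_frame("wrist"); out[n]=i
    cv2.imwrite(f"pics/{n}.png",cv2.resize(f[:,:,::-1],(800,600),interpolation=cv2.INTER_CUBIC)); cv2.imwrite(f"pics/{n}raw.png",f[:,:,::-1])
    print(n,robot.get_state()['time'],robot.get_state()['ee_pos'].round(4))
for n in("scene","side"): out[n]=robot.camera_info(n)
pickle.dump(out,open("cams.pkl","wb"))
```

```text
(0.585, -0.02, 0.34) 0 [-0.54  0.3   0.66  1.58 -0.19  1.32  0.15]
(0.585, -0.02, 0.34) 3.14 [-0.81  0.42  1.09  1.59 -0.38  1.36 -2.82]
(0.585, -0.02, 0.34) -3.14 [-0.81  0.42  1.09  1.59 -0.38  1.36 -2.82]
(0.585, 0.055, 0.1) 0 [-0.56  0.55  0.55  1.83 -0.37  0.86  0.16]
(0.585, 0.055, 0.1) 3.14 [ 0.62  0.78 -1.09  1.79  0.78  1.08  2.39]
(0.585, 0.055, 0.1) -3.14 [ 0.62  0.78 -1.09  1.79  0.78  1.08  2.39]
(0.475, -0.394, 0.1) 0 [ 0.14  0.65  0.69  1.75 -0.5   0.93  1.05]
(0.475, -0.394, 0.1) 3.14 [-0.08  0.84  1.08  1.76 -0.84  1.08 -1.84]
(0.475, -0.394, 0.1) -3.14 [-0.08  0.84  1.08  1.76 -0.84  1.08 -1.84]
(0.475, -0.25, 0.1) 0 [-0.32  0.64  1.    1.96 -0.68  0.92  1.03]
(0.475, -0.25, 0.1) 3.14 [-0.37  0.7   1.08  1.96 -0.76  0.96 -2.05]
(0.475, -0.25, 0.1) -3.14 [-0.37  0.7   1.08  1.96 -0.76  0.96 -2.05]
(0.52, 0.31, 0.1) 0 [-0.81  0.54  0.29  1.77 -0.2   0.86 -0.43]
(0.52, 0.31, 0.1) 3.14 [-0.39  0.54 -0.26  1.76  0.18  0.87  2.41]
(0.52, 0.31, 0.1) -3.14 [-0.39  0.54 -0.26  1.76  0.18  0.87  2.41]
(0.64, -0.04, 0.1) 1.57 [-0.19  0.59  0.29  1.68 -0.2   0.9   1.75]
(0.64, -0.04, 0.1) 4.71 [-0.47  0.68  0.69  1.69 -0.51  0.96 -1.16]
(0.64, -0.04, 0.1) -1.57 [-0.47  0.68  0.69  1.69 -0.51  0.96 -1.16]
(0.52, 0.31, 0.1) 1.57 [-0.61  0.52  0.03  1.77 -0.02  0.85  1.  ]
(0.52, 0.31, 0.1) 4.71 [-1.01  0.59  0.57  1.78 -0.4   0.89 -1.83]
(0.52, 0.31, 0.1) -1.57 [-1.01  0.59  0.57  1.78 -0.4   0.89 -1.83]
W1 1.9583 [0.5198 0.3003 0.3399]
W2 3.3 [0.585  0.0556 0.34  ]
W3 4.3167 [ 0.5851 -0.0993  0.34  ]
```

View pics/W1.png

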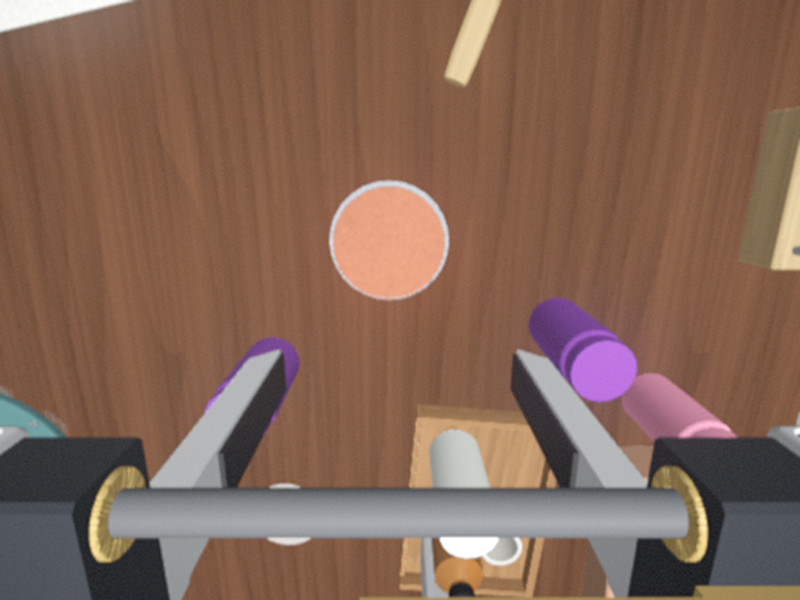

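View pics/W2.png

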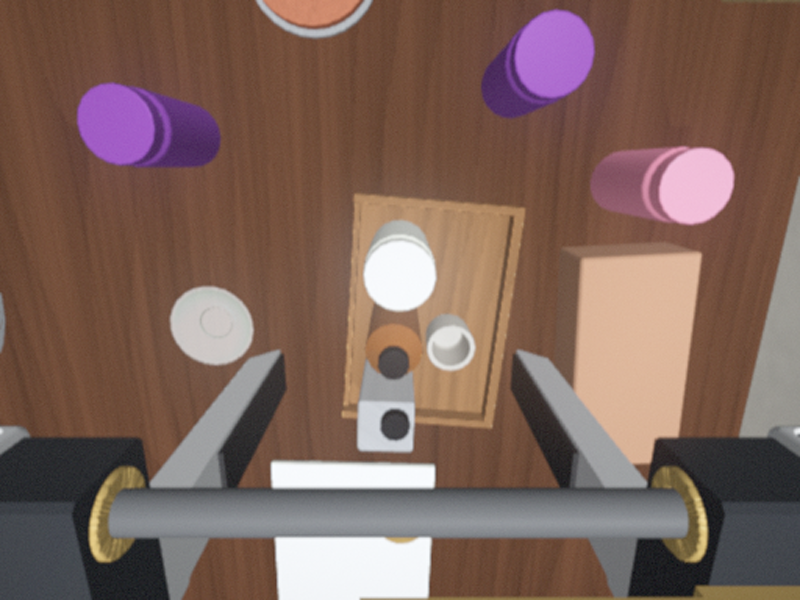

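View pics/W3.png

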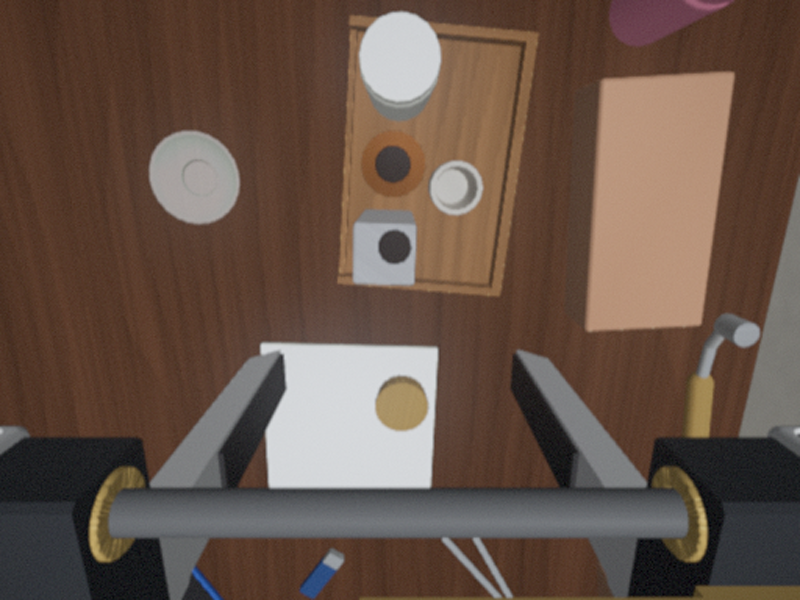

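W1 shows the disc at (389,241), with nothing on it. W3 shows jar lid (400,55), bottle cap (393,164), can top corners about (354,223)–(415,284), crucible rim (456,187) and the tray corners. The tile's near half is free and the tin is at (401,404). Next I compute positions.

Run:
```python
from h import *
import pickle
C=pickle.load(open("cams.pkl","rb"))
def p(w,n,u,v,z):
    r=ray(C[w],(u+.5)/1.5625-.5,(v+.5)/1.5625-.5,z); print(w,n,r.round(4)[:2])
    return r
p("W1","disc",389.5,240.5,.045)
p("W2","jar",399.5,271,.142);p("W3","jar",400.5,55,.142)
p("W2","bot",394,362,.154);p("W3","bot",393,164,.154)
p("W2","cru",451,342,.065);p("W3","cru",456,187.5,.065)
k=[p("W3","can",u,v,.132) for u,v in[(353,283),(414,284),(416,224),(355,223)]];print(np.mean(k,0).round(4),np.round([np.linalg.norm(k[i]-k[i-1]) for i in range(4)],4))
k=[p("W2","can",u,v,.132) for u,v in[(358,449),(413,450),(414,402),(360,403)]];print(np.mean(k,0).round(4))
for u,v,z in[(350,18,.016),(338,283,.016),(500,295,.03),(537,33,.03)]:p("W3","tray",u,v,z)
for u,v in[(262,343),(438,347)]:p("W3","tile",u,v,.008)
p("W3","tin",402,404,.026);p("W1","disc rim bounds l",329,241,.045);p("W1","r",449,241,.045)
a=cv2.imread("pics/W3raw.png")[120:195,210:320]
cv2.imwrite("pics/c3.png",cv2.resize(a,None,fx=7,fy=7,interpolation=cv2.INTER_CUBIC))
```

```text
W1 disc [0.5111 0.3115]
W2 jar [0.5856 0.0579]
W3 jar [0.5863 0.055 ]
W2 bot [ 0.5813 -0.0137]
W3 bot [ 0.5811 -0.0171]
W2 cru [ 0.6372 -0.0308]
W3 cru [ 0.6371 -0.037 ]
W3 can [ 0.5484 -0.1092]
W3 can [ 0.5977 -0.11  ]
W3 can [ 0.5987 -0.0619]
W3 can [ 0.5512 -0.0611]
[ 0.574  -0.0856  0.132 ] [0.0482 0.0493 0.0482 0.0475]
W2 can [ 0.5486 -0.1079]
W2 can [ 0.5981 -0.1089]
W2 can [ 0.5985 -0.0609]
W2 can [ 0.5514 -0.0619]
[ 0.5742 -0.0849  0.132 ]
W3 tray [0.5408 0.1114]
W3 tray [ 0.5212 -0.1377]
W3 tray [ 0.691 -0.147]
W3 tray [0.7091 0.096 ]
W3 tile [ 0.4325 -0.2089]
W3 tile [ 0.63   -0.2137]
W3 tin [ 0.5895 -0.2752]
W1 disc rim bounds l [0.4522 0.311 ]
W1 r [0.569 0.311]
```

View pics/c3.png

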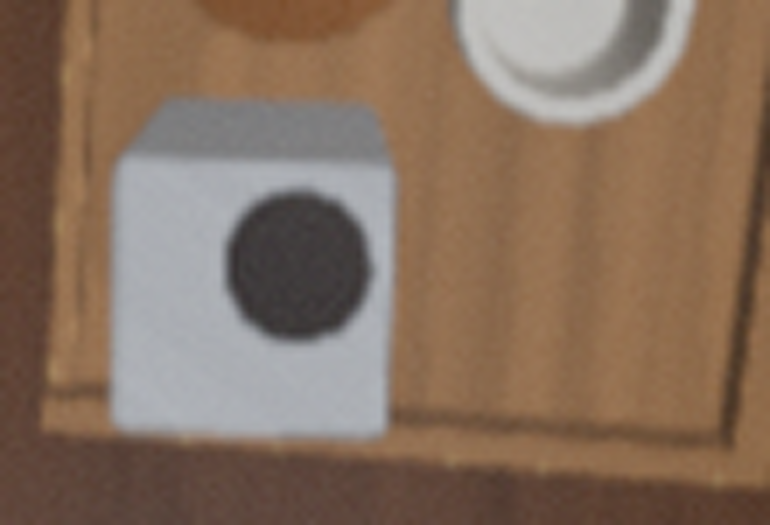

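```bash
cat >> h.py <<'E'
UP=.285
def lin(x,y,z,v=.2,th=None): return robot.move_linear((x,y,z),velocity=v,threshold=th)
def log(n):
    s=robot.get_state(); print(n,"t%.1f"%s['time'],s['ee_pos'].round(4),"op%.4f"%s['opening'],"gf%.1f"%s['grasp_force'],"F",s['force'].round(1))
def pick(x,y,z,yaw,up=UP):
    robot.move_ptp((x,y,up),down(yaw)); lin(x,y,z+.02); lin(x,y,z,.05); robot.gripper_to(.02); log("grip")
    lin(x,y,z+.02,.04); lin(x,y,up); log("lifted")
def place(x,y,z,yaw,up=UP,open_=.094):
    """z: TCP height at which the object should just rest"""
    robot.move_ptp((x,y,up),down(yaw)); lin(x,y,z+.008); robot.pause(.3)
    hit=lin(x,y,z-.003,.015,3.5); log(f"down {hit}"); robot.gripper_to(open_); robot.pause(.2)
    lin(x,y,z+.03,.08); lin(x,y,up,.25)
E
python3 - <<'E'
from h import *
import pickle
C=pickle.load(open("cams.pkl","rb"))
k=np.array([ray(C["W3"],210+(u+.5)/7-.5,120+(v+.5)/7-.5,.132) for u,v in[(117,155),(395,165),(387,438),(110,431)]])[:,:2]
print(k.round(4),k.mean(0).round(4))
e=[k[1]-k[0],k[2]-k[3],-(np.array([[0,-1],[1,0]])@(k[3]-k[0]))*-1,(np.array([[0,-1],[1,0]])@(k[2]-k[1]))]
yaws=[np.arctan2(a[1],a[0]) for a in e]; print(np.round(yaws,3))
yaw=np.mean(yaws[:2]+yaws[2:])
print(yaw); yaw=np.clip(yaw,-.15,.05)
x,y=k.mean(0); y+=.0003
np.save("can.npy",[x,y,yaw])
pick(x,y,.100,yaw);
E
```

```text
[[ 0.5503 -0.0601]
 [ 0.5986 -0.0618]
 [ 0.5978 -0.1108]
 [ 0.5478 -0.1095]] [ 0.5736 -0.0855]
[-0.035 -0.026 -0.051 -0.018]
-0.03237779533948927
grip t6.9 [ 0.5736 -0.0852  0.1   ] op0.0497 gf30.0 F [ 1.  -0.2  0.3]
lifted t8.6 [ 0.5731 -0.0851  0.2838] op0.0497 gf30.0 F [ 0.   0.8 -3.2]
```

Run:
```python
from h import *
x,y,yaw=np.load("can.npy")
place(.48,-.392,.098,yaw)
pick(.581,-.0155,.100,-.072); place(.48,-.322,.098,-.072)
pick(.586,.0565,.100,-.072); place(.48,-.250,.098,-.072)
robot.move_ptp((.585,-.10,.34),down(0)); robot.pause(.3)
cv2.imwrite("pics/W4.png",cv2.resize(robot.grab_frame("wrist")[:,:,::-1],(800,600),interpolation=cv2.INTER_CUBIC)); log("end")
```

```text
down True t11.7 [ 0.4802 -0.392   0.0979] op0.0500 gf30.0 F [-0.2  1.   5.5]
grip t17.7 [ 0.5811 -0.0155  0.1   ] op0.0495 gf30.0 F [ 0.9 -0.4 -0.4]
lifted t19.4 [ 0.5805 -0.0154  0.2839] op0.0496 gf30.0 F [-0.2 -0.3 -3.1]
down True t22.5 [ 0.48  -0.322  0.098] op0.0495 gf30.0 F [-0.1  0.8  7.4]
grip t28.4 [0.5861 0.0565 0.1001] op0.0601 gf30.0 F [ 1.1 -0.1 -0.2]
lifted t30.1 [0.5855 0.0566 0.2839] op0.0592 gf30.0 F [ 0.1 -0.1 -2.6]
down True t33.2 [ 0.4801 -0.25    0.0979] op0.0598 gf30.0 F [0.3 0.1 3.9]
end t36.5 [ 0.5848 -0.1005  0.34  ] op0.0942 gf0.0 F [ 0.8  0.1 -0.3]
```

View pics/W4.png

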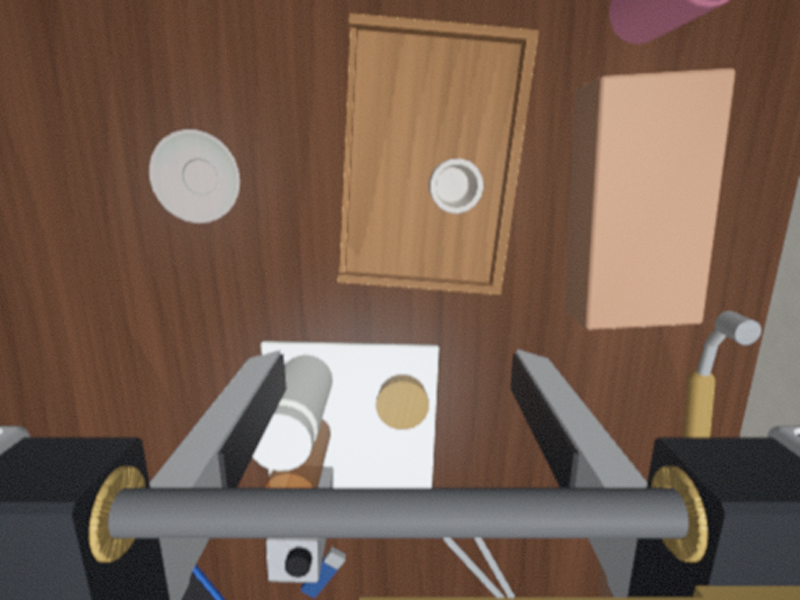

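The tray is empty except for the crucible at (456,187). All three containers stand on the tile's near half and the tin is unmoved at (402,404).

Run:
```python
from h import *
pick(.637,-.036,.050,np.pi/2,up=.22); place(.511,.3115,.085,np.pi/2,up=.26)
robot.move_ptp((.52,.30,.34),down(0)); robot.pause(.3)
i=robot.camera_info("wrist")
cv2.imwrite("pics/W5.png",cv2.resize(robot.grab_frame("wrist")[80:230,150:350,::-1],(800,600),interpolation=cv2.INTER_CUBIC)); log("end")
g=proj(i,[[.511,.3115,.1],[.511,.3115,.045]]); print((g-[150,80]+.5)*4)
```

```text
grip t40.1 [ 0.637 -0.036  0.05 ] op0.0467 gf30.0 F [0.5 0.2 1. ]
lifted t41.6 [ 0.6364 -0.0359  0.2187] op0.0469 gf30.0 F [ 0.1  0.8 -2.6]
down True t44.9 [0.511  0.3115 0.085 ] op0.0466 gf30.0 F [ 0.5 -0.3  6.9]
end t48.9 [0.52   0.2999 0.3399] op0.0940 gf0.0 F [-0.2  0.1  0.6]
[[394.61266509 320.44764931]
 [397.36510539 295.74384226]]
```

View pics/W5.png

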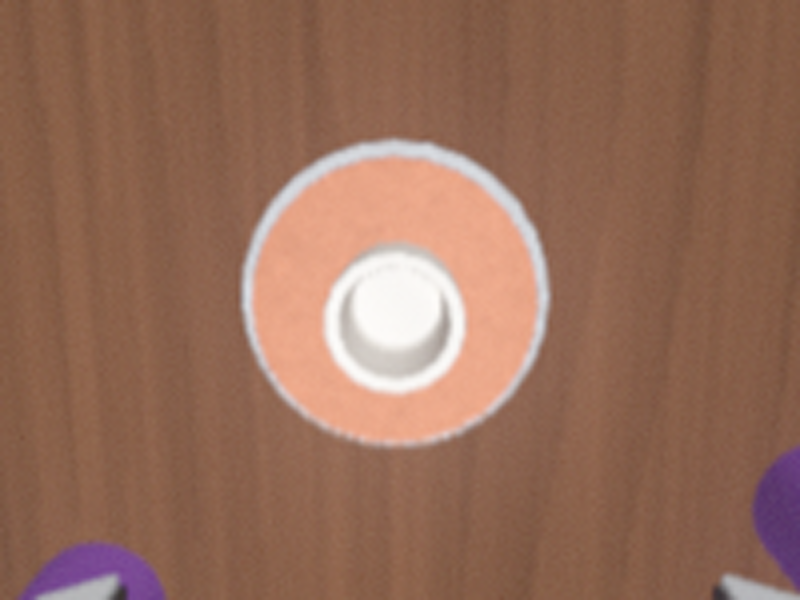

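The crucible stands upright in the middle of the disc: rim centre (396,322) against a predicted (395,320), disc centre (398,298). Now I return the containers.

Run:
```python
from h import *
x,y,yaw=np.load("can.npy")
pick(.48,-.250,.098,-.072); place(.586,.0565,.100,-.072)
pick(.48,-.322,.098,-.072); place(.581,-.0155,.100,-.072)
pick(.48,-.392,.098,yaw); place(x,y,.100,yaw)
robot.move_ptp((.585,-.10,.34),down(0)); robot.pause(.3)
f=robot.grab_frame("wrist")[:,:,::-1]; cv2.imwrite("pics/W6.png",cv2.resize(f,(800,600),interpolation=cv2.INTER_CUBIC)); log("end")
```

```text
grip t53.1 [ 0.4801 -0.25    0.0981] op0.0599 gf30.0 F [0.3 0.6 0.6]
lifted t54.7 [ 0.4796 -0.2497  0.284 ] op0.0599 gf30.0 F [-0.4  0.8 -2.6]
down True t57.8 [0.586  0.0565 0.1001] op0.0599 gf30.0 F [-1.3  0.2  9.3]
grip t63.8 [ 0.4801 -0.322   0.098 ] op0.0497 gf30.0 F [-0.3  0.1  0.5]
lifted t65.4 [ 0.4797 -0.3216  0.2839] op0.0500 gf30.0 F [ 0.3  0.5 -3.4]
down True t68.5 [ 0.5809 -0.0155  0.1   ] op0.0499 gf30.0 F [-1.   0.2  7.3]
grip t74.6 [ 0.48  -0.392  0.098] op0.0498 gf30.0 F [-0.1 -0.3 -0.5]
lifted t76.2 [ 0.4798 -0.3916  0.2839] op0.0497 gf30.0 F [-0.1 -0.3 -3.1]
down True t79.3 [ 0.5736 -0.0852  0.0999] op0.0500 gf30.0 F [-1.2  0.9  7.2]
end t82.3 [ 0.5848 -0.0997  0.3393] op0.0938 gf0.0 F [ 0.7  0.3 -0.4]
```

View pics/W6.png

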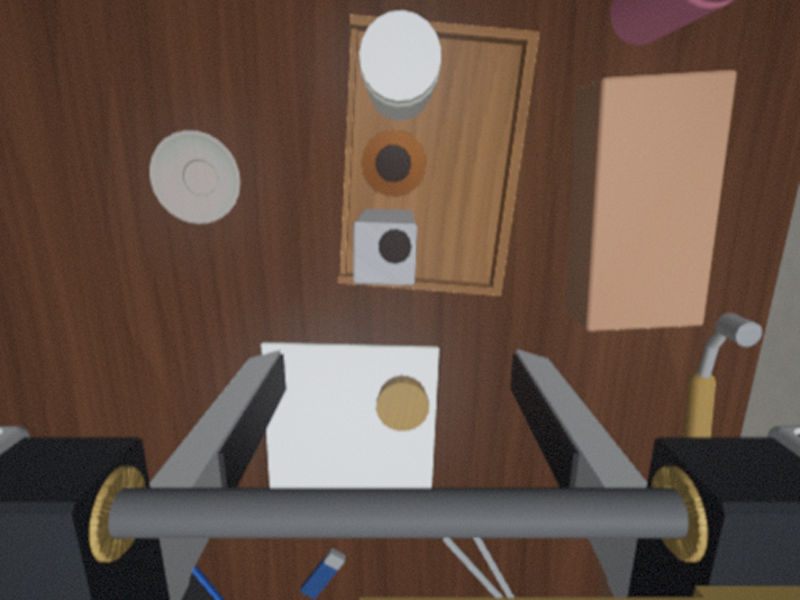

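The picture matches W3 to within about a pixel: jar (400,55), bottle (393,163), can top (354–416, 222–283), tin and dish unmoved. Handing in.

```bash
python3 -c "
from rig import robot
print(robot.sign_off())"
```

```text
the job is handed in; nothing more can be done
None
```

Job handed in at about 82 s: the crucible stands upright in the middle of the turntable, all three containers are back where they stood to within about 1 mm in the wrist-camera view, and the tin and dish are unmoved.

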